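Get the house key from behind the hall-table ornaments

TASK

The house key has ended up behind the three ornaments (vase, candlestick, planter) on the hall table's wooden display tray. First move all three ornaments over to the grey felt mat and stand them there, then take the key and lay it flat in the white key dish, and only after that put each ornament back upright on the very coaster where it stood at the start, at the same spot. Do not drop or tip over the ornaments, and leave the tealight and the little bell where they are.

Things in the scene. Friction and masses are not known exactly. Their poses are not given: they have to be found in the camera images.
- vase: Round glass vase of clay and pebbles with green leaves. Widest, 60 mm across, in a straight band 34 to 66 mm above its underside; foot 52 mm across; glass 82 mm high, leaf tips at 110 mm. About 0.3 kg. Origin: centre of the underside, z up. Grip across the band, 50 to 60 mm up. Starts upright on one of the tray's three coasters.
- candlestick: Black metal candlestick with a fixed white candle. Round foot 70 mm across, thin stem, cup 34 mm across at 60 to 72 mm height, candle 23 mm across from 72 to 160 mm, wick to 167 mm. About 0.35 kg, heavy foot. Origin: centre of the underside, z up. Grip the candle 115 to 120 mm above the underside. Starts upright on one of the tray's coasters.
- planter: Square white ceramic planter with a green cactus: 54 x 54 mm, 75 mm high, cactus to 111 mm. About 0.4 kg. Origin: centre of the underside, z up, x and y square to its sides. Grip across two facing sides, 55 to 60 mm above the underside. Starts upright on one of the tray's coasters, up to 0.25 rad from square with the tray.
- key: Rigid steel key with a wood block handle, 120 mm long along its x, lying flat, 0.07 kg. Origin: underside, mid-length, z up. Handle x -60 to +10 mm, 24 mm wide (y), 16 mm high; shaft 8 mm thick to x = +60, bit near its end to y = +20. Grip across the handle at x = -25 (near the centre of mass). Starts on the tray 75 to 90 mm beyond the ornament row, along it (its x near the tray's y).
- tray: Low fixed display tray, light wood floor, black rim; outside 200 (x) by 320 mm (y). Origin: centre of the underside, x away from the robot. Floor top at 6 mm, rim 14 mm high, corner balls to 20 mm. Three grey coasters, flat discs 80 mm across flush with the floor, at x = -40 mm, y = -100, 0, +100 mm; each starts with one ornament, within 6 mm of its middle.
- mat: Grey felt mat, fixed, 300 mm (its x) by 110 mm (its y), 3 mm thick, empty at the start: the side area, with room for the three ornaments in a row along its x. It lies left or right of the tray, the dish on the other side; its x points roughly away from the robot. Origin: centre of its underside.
- dish: White ceramic key dish, fixed: an open rectangular tray, outside 180 mm (its x) by 120 mm (its y) by 28 mm high, walls and floor 5 mm thick, so inside 170 x 110 mm. Origin: centre of its underside. (Other things on the table: a book with a glasses case on it, 62 mm high, between the robot and the tray; taller things along the back and sides.)
- tealight: Bystander: small amber glass tealight cup, 42 mm across, 28 mm high, loose on the tray near one end of the strip where the key lies. Origin: centre of its underside. Leave it alone.
- bell: Bystander: small brass hand bell with a dark wooden knob, 40 mm across, 53 mm high, loose on the tray near the other end of that strip. Origin: centre of its underside. Leave it alone.
Things that resemble listed ones, but are neither listed nor needed, are in the scene too. Leave any blue or yellow look-alike of the planter alone.

How it is judged (in metres and radians):
On the way, in this order (a step that is already met when the one before it is completed fails the run):
1. all three ornaments stand upright on the felt mat at the same time, let go (x of vase in the frame of mat between -0.15 and 0.15 m and y of vase in the frame of mat between -0.055 and 0.055 m and z of each of vase, candlestick, planter in the frame of mat below 0.012 m and angle between each of vase, candlestick, planter's own z axis and vertical below 0.12 rad and contact force between the fingers and vase below 0.1 N and x of candlestick in the frame of mat between -0.15 and 0.15 m and y of candlestick in the frame of mat between -0.055 and 0.055 m and contact force between the fingers and candlestick below 0.1 N and x of planter in the frame of mat between -0.15 and 0.15 m and y of planter in the frame of mat between -0.055 and 0.055 m and contact force between the fingers and planter below 0.1 N), for 0.2 s.
2. the key lies flat in the key dish, let go, while the three ornaments still stand on the mat (all of step 1 and horizontal distance between key and dish below 0.045 m and z of key in the frame of dish below 0.014 m and angle between key's own z axis and vertical below 0.15 rad and contact force between the fingers and key below 0.1 N), for 0.2 s.
At the end, for the whole second after the job is handed in: The key lies flat in the key dish (its middle within 45 mm of the dish's middle), and the vase, the candlestick and the planter each stand upright on the tray within 15 mm of the spot where that ornament stood at the start (any turn about the vertical); all released and at rest (horizontal distance between key and dish below 0.045 m and z of key in the frame of dish below 0.014 m and angle between key's own z axis and vertical below 0.15 rad and contact force between the fingers and key below 0.1 N and linear speed of each of key, vase, candlestick, planter below 0.03 m/s and distance of each of vase, candlestick, planter from where it was at the start of the episode below 0.015 m and angle between each of vase, candlestick, planter's own z axis and vertical below 0.1 rad); the robot touches nothing.
It fails at once if an ornament is tipped over (angle between any of vase, candlestick, planter's own z axis and vertical above 1 rad).
It fails at once if an ornament is dropped or knocked away (faster than 0.8 m/s with no finger touching it) ((linear speed of vase above 0.8 m/s and contact force between the fingers and vase below 0.1 N) or (linear speed of candlestick above 0.8 m/s and contact force between the fingers and candlestick below 0.1 N) or (linear speed of planter above 0.8 m/s and contact force between the fingers and planter below 0.1 N)).
It fails at once if the tealight or the bell is moved more than 25 mm (distance of any of tealight, bell from where it was at the start of the episode above 0.025 m).
It also fails if it takes over 144 s, if anything falls off the work surface, if the arm or the gripper's body presses on something with over 40 N, if the wrist force passes 120 N, or if a joint passes its speed limit or range.

ROBOT

A 6-joint arm with a two-finger parallel gripper is mounted at the origin on the work surface. World frame = base frame: x ahead of the robot, y to its left, z up, the work surface at z = 0. Lengths are in m, angles in degrees, forces in N, time in s.
With the tool pointing down it reaches from about 0.4 to 0.825 m from the base axis. Payload 7 kg.
Tool frame: the origin (TCP) lies midway between the tips of the shut fingers; the grasp point (between the pads) lies 19 mm behind it; z points along the fingers, y is the direction in which the jaws open and shut (so a half turn about z gives the same grasp; the last joint's range is limited). The gripper opens to 88 mm and grips with 3 to 60 N. Pads are 19 mm wide; open, the fingers measure 130 mm over their backs; the gripper's body (78 mm by 193 mm) begins 47 mm behind the grasp point.
Start: joints at [82.454, 20.546, 0.682, 0, -70.136, -16.507], TCP at [0.275, 0.616, 0.227] pointing down, gripper open.
Joint ranges: [-176.03, 176.03], [-82.01, 121.73], [-58.28, 71.71], [-173.87, 95.51], [-174.79, -0.11], [-173.66, 173.66]. Speed limits (degrees/s): [136.94, 136.94, 172.46, 180, 180, 180].

INTERFACE

Orientations are given as a 3x3 rotation matrix whose columns are the frame's x, y, z axes.
In Python, from rig import robot gives the robot as it stands. Calls block until the motion is done:
- robot.goto(position, orientation): joint-space move of the TCP to a pose.
- robot.servo_line(position, ori=None, speed=0.15): straight line of the TCP; ori=None keeps the orientation; speed is the mean speed in m/s.
- robot.movej(angles): joint-space move.
- robot.move_gripper(opening): opening from 0.0 (shut) to 1.0 (fully open); the grip force is fixed at half the most; returns when the fingers have stopped.
- robot.dwell(seconds).
- robot.ik(position, orientation): joint angles nearest the present ones, or None.
- robot.grab_frame(name): name is "scene" or "side" or "wrist"; returns (picture, depth): 480x640x3 uint8, red, green, blue; 480x640 float32, m along the optical axis (not along the pixel's ray), 0 where there is no reading.
- robot.camera_info(name): a dict with "vfov" (degrees; the focal length in pixels is half the picture's height over the tangent of half this angle, whatever the lens; pixels are square), "cx", "cy" (the principal point, pixels), "k1" (the pictures are not rectified: a ray, as slopes to the right and down, at radius r is drawn at 1 + k1 r^2 times it, then the intrinsics apply), "view" (4x4, takes a point from world to camera coordinates); the wrist camera has in their place "T_tool_cam" (4x4, takes a point from camera to tool coordinates, whose origin is the TCP and whose axes are the flange's). Camera axes: x right, y down, z forward; pixel columns grow to the right and rows downward; lengths in m; the calibration is good to about 2 mm. A picture is of the moment at which its call begins: read the wrist's pose just before it. camera_info takes no time and is no camera call.
A pose or a line that the arm cannot do raises robot.Unreachable and nothing moves.
- robot.job_done(): hands the job in, once; it reports no verdict.
Readings, each from a call of its own:
- robot.read_t(): time.
- robot.read_qpos(): joint angles.
- robot.read_qvel(): joint speeds.
- robot.read_effort(): joint torques, N m.
- robot.read_position(): TCP position.
- robot.read_tcp_rot(): TCP orientation.
- robot.read_force(): force on the tool from outside, world axes, zero at the start.
- robot.read_ft_torque(): the same for the moment, N m.
- robot.read_grip_width(): opening from 0.0 (shut) to 1.0 (fully open).
Only numpy, scipy, OpenCV 4.12 (cv2) and the standard library are available. Lean on these libraries where they do the work, as an engineer would, in place of code of your own. Each camera call takes 0.05 s, during which the arm holds its last target. There are 200 camera calls.

## Working session

There is one attempt and no reset: what is moved stays moved. The work goes in short steps, each a Python script; the robot and the scene stay as the last script left them, time stands still between calls to the robot, and variables do not carry over. Pictures are saved under pics/ and viewed, about 12 in all and at most 16, crops included, and the job is handed in when it is done.

```bash
ls; mkdir -p pics
cat > h.py <<'E'
import numpy as np, cv2
from rig import robot
def save(name,n):
    im,d=robot.grab_frame(n); cv2.imwrite(f'pics/{name}.png',im[:,:,::-1]); np.save(f'pics/{name}.npy',d); return im,d
def K(n):
    c=robot.camera_info(n); f=240/np.tan(np.radians(c['vfov'])/2); return c,f
def points(n,d,T=None):
    """HxWx3 world points; T = world-from-cam for wrist"""
    c,f=K(n); v,u=np.mgrid[0:480,0:640].astype(float)
    x=(u-c['cx'])/f; y=(v-c['cy'])/f; xu,yu=x.copy(),y.copy()
    for _ in range(20):
        s=1+c['k1']*(xu**2+yu**2); xu,yu=x/s,y/s
    P=np.stack([xu*d,yu*d,d],-1)
    if T is None: T=np.linalg.inv(np.array(c['view']))
    P=P@T[:3,:3].T+T[:3,3]; P[d<=0]=np.nan; return P
def wristT():
    T=np.eye(4); T[:3,:3]=np.array(robot.read_tcp_rot()); T[:3,3]=robot.read_position()
    return T@np.array(robot.camera_info('wrist')['T_tool_cam'])
E
python3 - <<'E'
from h import *
for n in ('scene','side'):
    save(n,n); print(n,robot.camera_info(n))
print(robot.camera_info('wrist')); print(robot.read_tcp_rot())
E
```

```text
pics
scene {'vfov': 57.36809618911292, 'cx': 314.97542959667425, 'cy': 241.29550852192554, 'k1': -0.07673616387053529, 'view': array([[-0.69905317,  0.71503761, -0.00677366,  0.34297348],
       [ 0.43300944,  0.41575319, -0.79978254, -0.17824813],
       [-0.56905842, -0.56202358, -0.60025162,  1.18694219],
       [ 0.        ,  0.        ,  0.        ,  1.        ]])}
side {'vfov': 54.62399882715287, 'cx': 321.3001667262985, 'cy': 231.94045442885013, 'k1': 0.033672655133279, 'view': array([[ 0.9467111 , -0.32200396,  0.00717874, -0.50666047],
       [-0.19341801, -0.58620015, -0.78673938,  0.14403078],
       [ 0.25754138,  0.74342641, -0.61724356,  0.92262239],
       [ 0.        ,  0.        ,  0.        ,  1.        ]])}
{'vfov': 69.70894446917856, 'cx': 319.94651736021706, 'cy': 243.26165077367307, 'k1': 0.022146855802069088, 'T_tool_cam': array([[ 7.01630631e-04, -9.52747347e-01, -3.03763067e-01,
         8.30418838e-02],
       [ 9.99999296e-01,  9.59195178e-04, -6.98704179e-04,
        -8.16024717e-04],
       [ 9.57056621e-04, -3.03762363e-01,  9.52747349e-01,
        -1.58351648e-01],
       [ 0.00000000e+00,  0.00000000e+00,  0.00000000e+00,
         1.00000000e+00]])}
[[ 9.13147966e-01 -4.07627953e-01 -4.93507550e-04]
 [-4.07628231e-01 -9.13146869e-01 -1.42138439e-03]
 [ 1.28751134e-04  1.49910187e-03 -9.99998868e-01]]
```

View pics/scene.png

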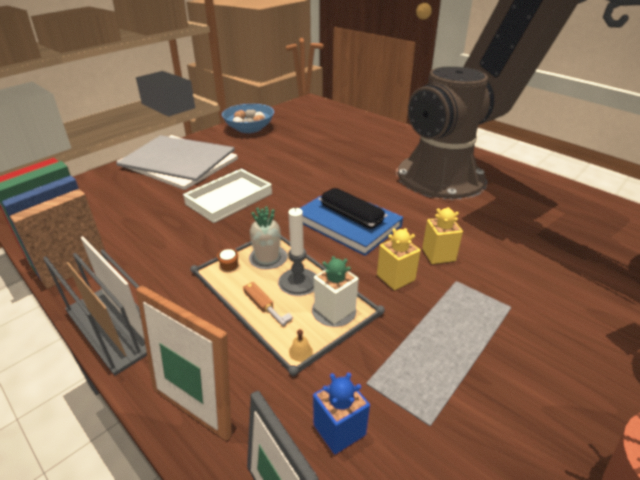

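View pics/side.png

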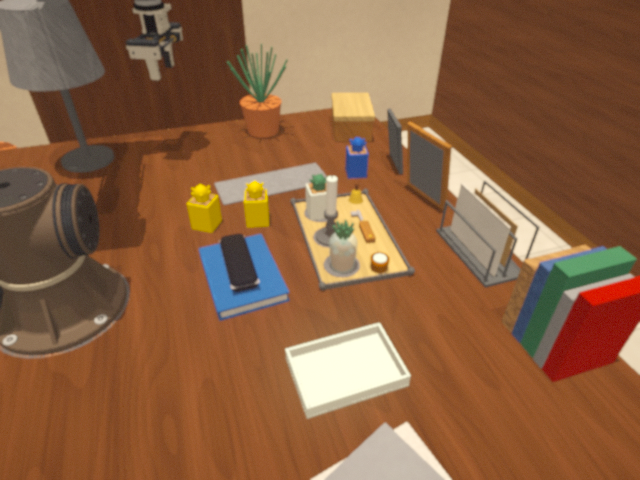

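The scene view shows the tray with vase (265,240), candlestick (297,255), white planter (336,290) and key (268,303). The tealight is at (228,259), the bell at (300,347), the mat at (440,350) and the dish at (228,195). The yellow planters (400,260) and (442,235) and the blue one (340,412) are look-alikes. The white one on the tray fits the description.

Run:
```python
from h import *
P=points('scene',np.load('pics/scene.npy'));Q=points('side',np.load('pics/side.npy'))
np.set_printoptions(precision=4,suppress=True)
px=dict(matA=(459,286),matB=(507,309),matC=(430,415),matD=(373,383),trayL=(199,271),trayR=(378,312),trayF=(293,367),dL=(186,197),dF=(201,214),dR=(271,185),dB=(243,174),keyhandle=(260,297),keytip=(286,320),tea=(228,258),bell=(300,335),candletop=(296,212),vase=(265,240),plant=(335,295))
for k,(u,v) in px.items(): print('S',k,np.nanmedian(P[v-1:v+2,u-1:u+2].reshape(-1,3),0))
px=dict(dL=(287,353),dT=(379,330),dR=(406,375),dB=(304,408),trayTL=(295,200),trayTR=(363,194),trayBL=(323,283),trayBR=(408,273),candle=(331,180),vase=(343,250),matL=(216,184),matR=(322,167),keyh=(367,232))
for k,(u,v) in px.items(): print('Q',k,np.nanmedian(Q[v-1:v+2,u-1:u+2].reshape(-1,3),0))
# topdown map (2mm/px), x up, y left: merge
A=np.concatenate([P.reshape(-1,3),Q.reshape(-1,3)])
C=np.concatenate([cv2.imread(f'pics/{n}.png').reshape(-1,3) for n in('scene','side')])
m=(A[:,0]>.3)&(A[:,0]<1)&(abs(A[:,1])<.5)&(A[:,2]<.3);A=A[m];C=C[m];o=np.argsort(A[:,2]);A=A[o];C=C[o]
img=np.zeros((560,800,3),np.uint8)
r=(560-(A[:,0]-.3)*800).astype(int).clip(0,559);c=(400-A[:,1]*800).astype(int).clip(0,799)
for dr in(0,1):
  for dc in(0,1): img[(r+dr).clip(0,559),(c+dc).clip(0,799)]=C
cv2.imwrite('pics/top.png',img)
```

```text
S matA [0.365  0.2618 0.0048]
S matB [0.3592 0.357  0.0036]
S matC [0.6348 0.3707 0.0034]
S matD [0.649  0.2785 0.0045]
S trayL [ 0.6866 -0.1301  0.0074]
S trayR [0.5349 0.1972 0.015 ]
S trayF [0.7212 0.1786 0.0213]
S dL [ 0.5634 -0.3667  0.0256]
S dF [ 0.5634 -0.3081  0.0027]
S dR [ 0.3809 -0.262   0.0237]
S dB [ 0.3884 -0.3686  0.019 ]
S keyhandle [0.6583 0.0262 0.0227]
S keytip [0.6604 0.097  0.017 ]
S tea [ 0.6395 -0.0915  0.036 ]
S bell [0.6881 0.1613 0.0534]
S candletop [0.5722 0.0361 0.1672]
S vase [ 0.581  -0.045   0.0707]
S plant [0.6028 0.1558 0.076 ]
Q dL [ 0.3803 -0.2701  0.0268]
Q dT [ 0.5549 -0.2692  0.0186]
Q dR [ 0.5554 -0.3763  0.0258]
Q dB [ 0.3815 -0.3657  0.0048]
Q trayTL [0.5286 0.1918 0.0155]
Q trayTR [0.712  0.1751 0.005 ]
Q trayBL [ 0.4968 -0.1221  0.0189]
Q trayBR [ 0.6834 -0.1384  0.0067]
Q candle [0.5642 0.026  0.1653]
Q vase [ 0.5492 -0.0951  0.0718]
Q matL [0.3507 0.3516 0.0015]
Q matR [ 0.6561  0.3493 -0.0004]
Q keyh [0.6478 0.0023 0.022 ]
```

View pics/top.png

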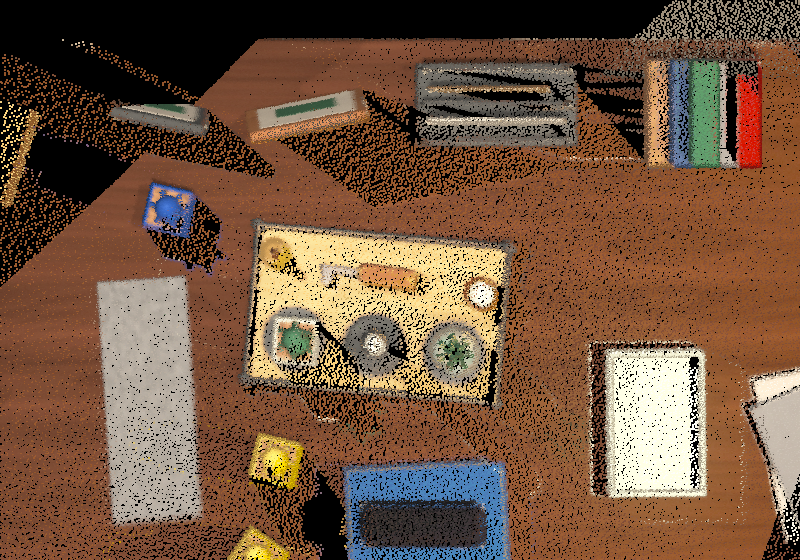

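Top-down map (800 px/m): vase at (453,351), candlestick (376,345), planter (296,341), key handle (390,278) with its bit towards +y. The mat centre is about (150,400) and the dish about (655,422). Next is a close wrist look over the tray.

```bash
cat >> h.py <<'E'
def Rdown(jaw):
    """tool down, tool y (jaws) at angle jaw [rad] from world x"""
    y=np.array([np.cos(jaw),np.sin(jaw),0]); z=np.array([0,0,-1.]); return np.stack([np.cross(y,z),y,z],1)
E
python3 - <<'E'
from h import *
np.set_printoptions(precision=4,suppress=True)
for p in([.59,.07,.27],[.56,-.066,.049],[.569,.03,.1],[.574,.13,.05],[.655,0,.01]):
  for a in(0,np.pi): print(p,a,robot.ik(p,Rdown(a)))
for p in([.4,.31,.05],[.5,.31,.1],[.6,.31,.05],[.47,-.318,.02]):
  for a in(np.pi/2,-np.pi/2): print(p,a,robot.ik(p,Rdown(a)))
robot.goto([.59,.07,.27],Rdown(0))
T=wristT(); im,d=save('w1','wrist'); P=points('wrist',d,T); np.save('pics/w1P.npy',P)
print(robot.read_t(),robot.read_force())
A=P.reshape(-1,3);
def sel(c,r,z0,z1):
    return A[(np.hypot(A[:,0]-c[0],A[:,1]-c[1])<r)&(A[:,2]>z0)&(A[:,2]<z1)]
from scipy.optimize import least_squares
s=sel((.569,.03),.04,.15,.185);print('candle top',len(s),np.median(s,0),s.min(0),s.max(0))
s=sel((.574,.13),.05,.074,.088);print('planter',len(s),cv2.minAreaRect(s[:,:2].astype(np.float32)),np.median(s[:,2]))
s=sel((.561,-.066),.045,.04,.072);f=least_squares(lambda q:np.hypot(s[:,0]-q[0],s[:,1]-q[1])-.03,[.561,-.066],loss='soft_l1',f_scale=.002);print('vase',len(s),f.x,np.median(abs(f.fun)))
s=sel((.655,.02),.1,.014,.028);s=s[(s[:,0]>.63)&(s[:,0]<.68)&(s[:,1]>-.05)];print('key',cv2.minAreaRect(s[:,:2].astype(np.float32)),s.min(0),s.max(0))
E
```

```text
[0.59, 0.07, 0.27] 0 [ 25.5998  11.5476  -6.0528   0.     -72.3996 154.4002]
[0.59, 0.07, 0.27] 3.141592653589793 [ 25.5998  11.5476  -6.0528   0.     -72.3996 -25.5998]
[0.56, -0.066, 0.049] 0 [ 13.164   20.4542 -25.8926   0.     -43.6532 166.836 ]
[0.56, -0.066, 0.049] 3.141592653589793 [ 13.164   20.4542 -25.8926   0.     -43.6532 -13.164 ]
[0.569, 0.03, 0.1] 0 [ 22.6889  17.3099 -22.2263   0.     -50.4638 157.3111]
[0.569, 0.03, 0.1] 3.141592653589793 [ 22.6889  17.3099 -22.2263   0.     -50.4638 -22.6889]
[0.574, 0.13, 0.05] 0 [ 31.7808  22.29   -22.6385   0.     -45.0715 148.2192]
[0.574, 0.13, 0.05] 3.141592653589793 [ 31.7808  22.29   -22.6385   0.     -45.0715 -31.7808]
[0.655, 0, 0.01] 0 [ 17.0271  30.1153 -15.4713   0.     -44.4134 162.9729]
[0.655, 0, 0.01] 3.141592653589793 [ 17.0271  30.1153 -15.4713   0.     -44.4134 -17.0271]
[0.4, 0.31, 0.05] 1.5707963267948966 [  60.0477   15.8048  -33.1449   -0.      -41.0504 -150.0477]
[0.4, 0.31, 0.05] -1.5707963267948966 [ 60.0477  15.8048 -33.1449   0.     -41.0504  29.9523]
[0.5, 0.31, 0.1] 1.5707963267948966 [  50.8265   18.8
[... 287 characters left out ...]
8.989  -10.8482   0.     -50.1628  46.177 ]
[0.47, -0.318, 0.02] 1.5707963267948966 [-14.3276  23.0205 -26.8475   0.     -40.132  -75.6724]
[0.47, -0.318, 0.02] -1.5707963267948966 [-14.3276  23.0205 -26.8475   0.     -40.132  104.3276]
2.675 [ 0.5496 -0.3554 -0.1787]
candle top 684 [0.5703 0.0366 0.1657] [0.5591 0.0224 0.15  ] [0.5809 0.0449 0.1741]
planter 1793 ((0.5739430785179138, 0.13274085521697998), (0.054829515516757965, 0.0540512278676033), 85.8741226196289) 0.08171565943425874
vase 554 [ 0.5607 -0.0678] 0.00022711669999087546
key ((0.656442403793335, 0.04124429076910019), (0.11919889599084854, 0.02981501631438732), 86.51627349853516) [ 0.6382 -0.0182  0.0143] [0.6717 0.1004 0.0252]
```

View pics/w1.png

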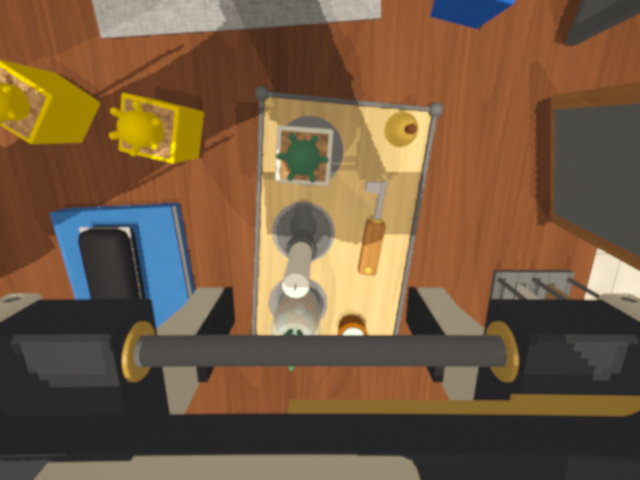

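The wrist fits match the stated sizes:
- Candle top: z 0.166–0.174 at (0.570, 0.034).
- Planter: 54.8x54.1 mm at (0.574, 0.133), yaw −4°.
- Vase: 60 mm band at (0.561, −0.068).
- Key: 119 mm long.

I'll move the candlestick first, to the near slot, so the tallest piece is out of the way.

```bash
cat >> h.py <<'E'
JT=np.pi-.08; JM=-np.pi/2+.06; ZC=.27
# name: tray xy, height of TCP above underside, jaw angle on tray, mat slot
OB=dict(candlestick=((.5703,.0337),.102,JT,(.4,.307)),
        planter=((.5739,.1327),.041,np.pi-np.radians(4.13),(.5,.313)),
        vase=((.5607,-.0678),.042,JT,(.6,.319)))
def st(m): print(m,'t%.1f'%robot.read_t(),'g%.3f'%robot.read_grip_width(),np.round(robot.read_force(),1),np.round(robot.read_position(),4))
def pick(xy,z,jaw,op=1.,zc=ZC):
    robot.move_gripper(op)
    R=Rdown(jaw); robot.goto([*xy,zc],R); robot.servo_line([*xy,z+.03],speed=.2); robot.servo_line([*xy,z],speed=.06); st('down')
    robot.move_gripper(0); st('shut'); robot.servo_line([*xy,z+.02],speed=.06); st('up'); robot.servo_line([*xy,zc],speed=.2)
def place(xy,z,jaw,op=1.,zc=ZC):
    robot.servo_line([*xy,zc],Rdown(jaw),speed=.2); robot.servo_line([*xy,z+.02],speed=.2); st('above'); robot.servo_line([*xy,z],speed=.04); robot.dwell(.2); st('put')
    robot.move_gripper(op); robot.dwell(.2); st('open'); robot.servo_line([*xy,z+.03],speed=.08); robot.servo_line([*xy,zc],speed=.25)
def out(n):
    xy,h,j,m=OB[n]; pick(xy,.006+h,j); place(m,.004+h,JM)
def back(n):
    xy,h,j,m=OB[n]; pick(m,.003+h,JM); place(xy,.0065+h,j)
E
sed -i 's/zc=ZC):/zc=None):\n    zc=zc or ZC/' h.py
python3 - <<'E'
from h import *
out('candlestick')
E
```

```text
down t7.0 g0.999 [ 0.2 -0.1  0.6] [0.5703 0.0337 0.1078]
shut t8.1 g0.259 [-0.6 -0.2 -0.5] [0.5702 0.0337 0.1079]
up t8.6 g0.258 [-0.6 -1.1 -3.2] [0.5704 0.0338 0.1284]
above t12.1 g0.258 [ 0.1  0.2 -3.7] [0.4007 0.3075 0.127 ]
put t13.0 g0.257 [-0.5 -0.3 -3.3] [0.4001 0.3071 0.1061]
open t14.3 g1.002 [-0.1 -0.9  1.1] [0.4   0.307 0.106]
```

Run:
```python
from h import *
out('planter'); out('vase')
robot.goto([.52,.25,.33],Rdown(JM)); T=wristT(); im,d=save('w2','wrist'); np.save('pics/w2P.npy',points('wrist',d,T)); save('s2','scene'); st('')
```

```text
down t18.7 g1.001 [-0.1 -0.8  0.3] [0.5739 0.1326 0.0468]
shut t19.3 g0.615 [-0.   0.5  1.5] [0.5739 0.1327 0.0471]
up t19.8 g0.616 [-0.7 -0.3 -6. ] [0.5739 0.1328 0.0673]
above t24.0 g0.617 [ 0.8  1.1 -5.8] [0.5007 0.3136 0.0661]
put t24.8 g0.615 [ 0.4  0.1 -5.1] [0.5001 0.3131 0.0451]
open t25.8 g0.999 [-0.3  0.1  0.5] [0.5   0.313 0.045]
down t30.7 g0.998 [-0.4  1.1 -0.6] [ 0.5607 -0.0679  0.0478]
shut t31.2 g0.673 [-1.   0.9  2.6] [ 0.5607 -0.0678  0.0482]
up t31.7 g0.674 [-0.3  0.1 -3.5] [ 0.5608 -0.0677  0.0684]
above t36.1 g0.674 [-0.2  0.4 -3.9] [0.6008 0.3196 0.0674]
put t37.0 g0.675 [-0.3  0.1 -4.6] [0.6    0.319  0.0459]
open t37.9 g0.999 [-0.2 -0.4 -0.7] [0.6   0.319 0.046]
 t40.0 g1.002 [ 0.   0.1 -0.3] [0.5198 0.25   0.3284]
```

View pics/s2.png

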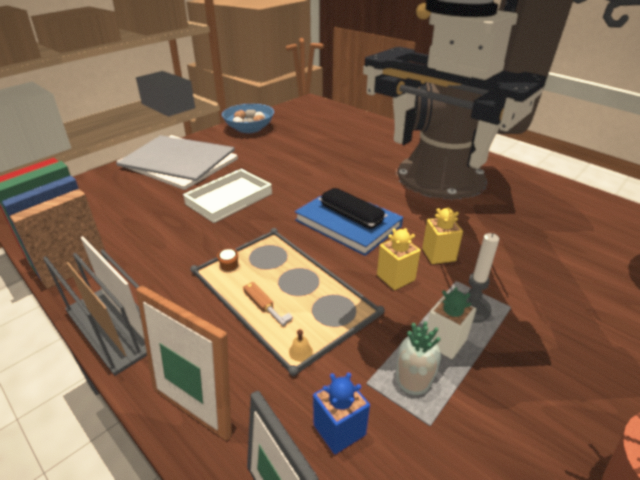

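All three stand on the mat in scene view s2: vase (417,360), planter (452,320), candlestick (482,280). The tray has only the key (260,297), tealight (228,259) and bell (300,347). Next I'll refine the key and dish poses.

Run:
```python
from h import *
np.set_printoptions(precision=4,suppress=True)
robot.goto([.655,.05,.2],Rdown(JT+np.pi)); T=wristT(); im,d=save('w3','wrist'); A=points('wrist',d,T).reshape(-1,3)
s=A[(abs(A[:,0]-.655)<.03)&(A[:,1]>-.04)&(A[:,1]<.11)&(A[:,2]>.0105)&(A[:,2]<.03)]
h=s[s[:,2]>.0185]; print('all',len(s),s.min(0),s.max(0)); print('handle',len(h),h.min(0),h.max(0),cv2.minAreaRect(h[:,:2].astype(np.float32)))
f=A[(abs(A[:,0]-.63)<.01)&(abs(A[:,1]-.03)<.03)];print('floor z',np.nanmedian(f[:,2]))
# dish
D=np.concatenate([points(n,np.load(f'pics/{f}.npy')).reshape(-1,3) for n,f in(('scene','s2'),('side','side'))])
m=(abs(D[:,0]-.47)<.12)&(abs(D[:,1]+.32)<.08)&(D[:,2]>.022)&(D[:,2]<.032)
print('dish',cv2.minAreaRect(D[m][:,:2].astype(np.float32)),np.percentile(D[m],[1,99],axis=0))
st('')
```

```text
all 2119 [ 0.639  -0.0182  0.0107] [0.6708 0.1005 0.0249]
handle 1552 [ 0.639  -0.0182  0.0185] [0.6708 0.0995 0.0249] ((0.6564129590988159, 0.04076967388391495), (0.11828365176916122, 0.02812882885336876), 86.53646087646484)
floor z 0.006208760998305002
dish ((0.4723246097564697, -0.31918033957481384), (0.18470697104930878, 0.126443549990654), 1.085997462272644) [[ 0.3807 -0.381   0.0222]
 [ 0.5637 -0.2577  0.0308]]
 t41.7 g1.003 [ 0.6 -0.4 -0.9] [0.6551 0.0505 0.2001]
```

View pics/w3.png

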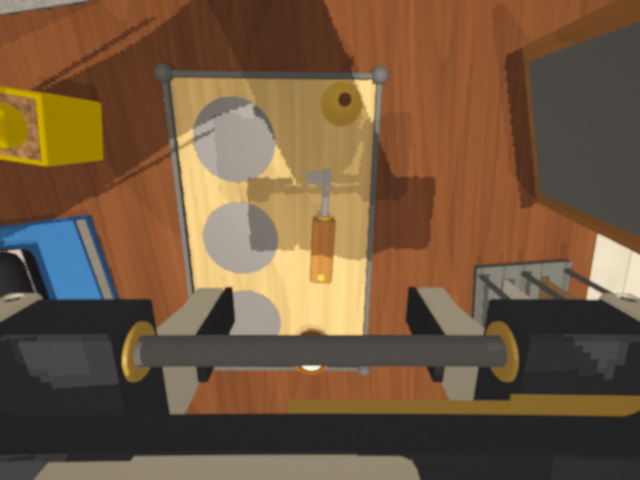

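w3 shows the handle from (313,218) to (332,283), the shaft and bit up at (320,175), the tealight (312,350) and the bell (342,103). I'll fit the handle alone and grasp it.

```bash
cat > k.py <<'E'
from h import *
T=wristT() # arm has not moved since w3
A=points('wrist',np.load('pics/w3.npy'),T).reshape(-1,3)
h=A[(abs(A[:,0]-.658)<.03)&(A[:,1]>-.04)&(A[:,1]<.042)&(A[:,2]>.016)&(A[:,2]<.03)][:,:2]
ys=np.arange(-.012,.04,.004); mid=[]
for y in ys:
    q=h[abs(h[:,1]-y)<.002,0]; mid.append((q.min()+q.max())/2)
b=np.polyfit(ys,mid,1); th=np.pi/2-np.arctan(b[0]); ax=np.array([np.cos(th),np.sin(th)])
s=h@ax; s0=np.percentile(s,.5); butt=np.array([np.polyval(b,h[:,1].min()),h[:,1].min()])
g=butt+ax*.035; print('theta',np.degrees(th),'butt',butt,'grasp',g,'width',np.ptp((h@np.array([-ax[1],ax[0]]))))
np.save('key.npy',[*g,th])
E
python3 k.py
python3 - <<'E'
from h import *
x,y,th=np.load('key.npy'); print(robot.ik([x,y,.012],Rdown(th+np.pi/2)))
T0=np.array([.4723,-.3192])
# key lays with +x along world +x (th=0) => jaw pi/2, or th=pi => jaw 3pi/2
for jt,a in((.02,np.pi/2),(np.pi+.02,-np.pi/2)):
    ax=np.array([np.cos(jt),np.sin(jt)]); g=T0-.025*ax; print(g,robot.ik([*g,.02],Rdown(a+.02)))
E
```

```text
theta 82.28027724881782 butt [ 0.65007726 -0.01798533] grasp [0.65477871 0.01669746] width 0.023964050037379003
[ 18.48813055  29.97377418 -15.39142757   0.         -44.63479825
 -26.2078533 ]
[ 0.447305   -0.31969997] [-15.13743291  21.72663312 -29.1433125    0.         -39.13005439
 -73.7166515 ]
[ 0.497295   -0.31870003] [-13.70557034  24.71247713 -23.79626938   0.         -41.49125349
 104.85148593]
```

Run:
```python
from h import *
x,y,th=np.load('key.npy')
pick((x,y),.0115,th+np.pi/2,op=.5,zc=.15)
assert .22<robot.read_grip_width()<.33
place((.4473,-.3197),.0115,np.pi/2+.02,op=.5,zc=.15)
robot.goto([.43,-.3,.27],Rdown(np.pi/2+.02)); T=wristT(); im,d=save('w4','wrist'); A=points('wrist',d,T).reshape(-1,3)
m=(abs(A[:,0]-.472)<.08)&(abs(A[:,1]+.319)<.05)&(A[:,2]>.0125)&(A[:,2]<.026)
print(np.percentile(A[m],[.5,50,99.5],axis=0)); st('')
```

```text
down t46.6 g0.502 [0.4 0.1 0.1] [0.6548 0.0167 0.0113]
shut t47.0 g0.270 [-0.5  0.8  1.7] [0.6549 0.0167 0.0118]
up t47.5 g0.271 [ 0.3 -0.3 -0.1] [0.655  0.0168 0.0321]
above t51.1 g0.271 [ 0.  -0.3 -0. ] [ 0.448  -0.3198  0.0322]
put t52.0 g0.273 [-0.3 -0.3 -0.4] [ 0.4473 -0.3198  0.0116]
open t52.8 g0.499 [-0.1  0.3 -0.7] [ 0.4473 -0.3197  0.0115]
[[ 0.41179611 -0.3308984   0.01306505]
 [ 0.45532371 -0.3175246   0.02066517]
 [ 0.52996135 -0.29783268  0.02304967]]
 t54.5 g0.500 [-0.1  1.3  0.4] [ 0.4294 -0.2996  0.2686]
```

View pics/w4.png

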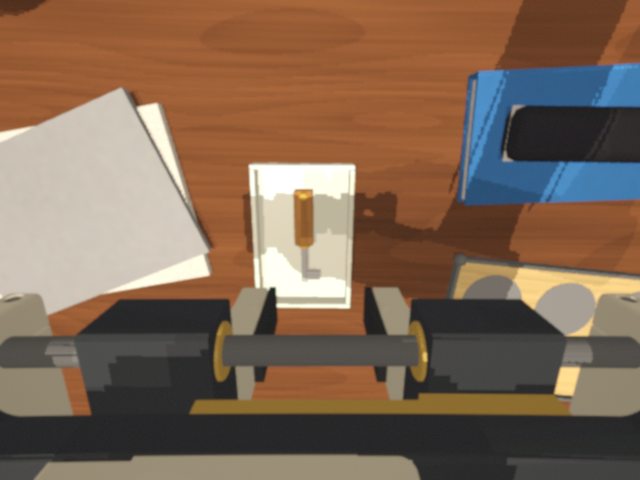

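The key lies flat in the dish: x 0.412–0.530, middle near (0.471, −0.319), within about 2 mm of the dish centre. Now I'll return the ornaments.

Run:
```python
from h import *
for n in('vase','planter','candlestick'): back(n)
robot.goto([.59,.07,.27],Rdown(0)); robot.dwell(.3)
T=wristT(); im,d=save('w5','wrist'); save('s5','scene'); A=points('wrist',d,T).reshape(-1,3)
def sel(c,r,z0,z1):
    return A[(np.hypot(A[:,0]-c[0],A[:,1]-c[1])<r)&(A[:,2]>z0)&(A[:,2]<z1)]
from scipy.optimize import least_squares
s=sel((.569,.03),.04,.15,.185);print('candle top',len(s),(s.min(0)+s.max(0))/2)
s=sel((.574,.13),.05,.074,.088);print('planter',len(s),cv2.minAreaRect(s[:,:2].astype(np.float32)),np.median(s[:,2]))
s=sel((.561,-.066),.045,.04,.072);f=least_squares(lambda q:np.hypot(s[:,0]-q[0],s[:,1]-q[1])-.03,[.561,-.066],loss='soft_l1',f_scale=.002);print('vase',len(s),f.x,np.median(abs(f.fun)))
st('')
```

```text
down t59.5 g0.999 [ 0.9 -0.2  0. ] [0.6001 0.319  0.0448]
shut t60.1 g0.678 [ 0.  -0.4  1.6] [0.6001 0.319  0.0452]
up t60.5 g0.674 [-0.1 -0.7 -4.4] [0.6    0.3191 0.0654]
above t65.0 g0.679 [ 0.5 -0.  -1.9] [ 0.5616 -0.0677  0.0695]
put t65.8 g0.674 [-0.6  0.4 -3.4] [ 0.5607 -0.0678  0.0483]
open t66.7 g1.003 [-1.1 -0.6  0.3] [ 0.5607 -0.0678  0.0485]
down t71.6 g1.004 [-0.6  0.2 -0.1] [0.5    0.313  0.0438]
shut t72.2 g0.615 [-0.4 -0.6  0.9] [0.5001 0.313  0.0442]
up t72.7 g0.617 [-0.4 -0.2 -4. ] [0.5    0.3131 0.0643]
above t76.9 g0.613 [-0.   0.6 -3.7] [0.5748 0.1332 0.0686]
put t77.8 g0.616 [-0.3  0.5 -5.6] [0.5739 0.1327 0.0473]
open t78.7 g0.999 [-0.2 -0.5 -0. ] [0.5739 0.1327 0.0475]
down t83.0 g1.000 [0.  0.7 1. ] [0.4    0.307  0.1049]
shut t84.0 g0.256 [ 0.1 -0.3 -0.3] [0.4    0.3069 0.105 ]
up t84.5 g0.257 [ 0.9 -0.1 -4.2] [0.4    0.3071 0.1253]
above t88.1 g0.255 [-0.   0.2 -2.5] [0.5712 0.0341 0.1297]
put t89.0 g0.257 [ 0.8 -0.5 -3. ] [0.5703 0.0337 0.1084]
open t90.3 g1.001 [ 0.6 -0.8  0.2] [0.5703 0.0337 0.1085]
candle top 683 [0.57078372 0.03395928 0.16208804]
planter 1805 ((0.5740681886672974, 0.13271737098693848), (0.05480321869254112, 0.053954362869262695), 85.81501007080078) 0.08171664319679478
vase 558 [ 0.56089927 -0.06784289] 0.0002243079243916292
 t94.6 g1.005 [ 0.1 -0.3  0.1] [0.59 0.07 0.27]
```

View pics/s5.png

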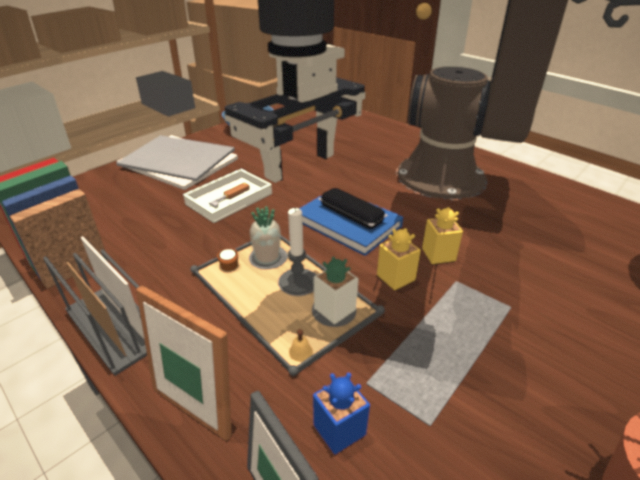

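Scene view s5 matches the starting picture: vase (265,240), candlestick (297,255) and planter (336,290) are upright on their coasters. The key is in the dish at (230,195), and the tealight (228,259) and bell (300,347) haven't moved. The gripper is clear of everything.

```bash
python3 -c "
from h import robot
robot.job_done()"
```

```text
the job is handed in; nothing more can be done
```

The job is done and handed in at about 95 s of the 144 s allowed. I moved the candlestick, planter and vase to the felt mat, laid the key in the dish, then put each ornament back on its own coaster.

My last checks:
- **Ornaments:** the wrist-camera fits put all three within about 1 mm of where they started. They look upright in the final scene picture.
- **Key:** it lies flat with its middle about 2 mm from the dish centre, measured just after I let go of it. The final scene picture shows it still there.
- **Tealight and bell:** they look unmoved in the scene pictures; I did not measure them.
- **Forces and contact:** the force readings stayed under about 7 N, though I only took them at set points in each move. The gripper was clear of everything at the end.

No check failed or disagreed with another.

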